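# Step the air-cushion machine's numbered drum to 6 with the stylus

## Robot

A 6-joint arm with a two-finger parallel gripper is mounted at the origin on the work surface. World frame = base frame: x ahead of the robot, y to its left, z up, the work surface at z = 0. Lengths are in m, angles in rad, forces in N, time in s.
With the tool pointing down it reaches from about 0.35 to 0.975 m from the base axis. Payload 4.9 kg.
Tool frame: the origin (TCP) lies at the very end of the fingers, on their centre line; the grasp point (between the pads) lies 19 mm behind it; z points along the fingers, y is the line along which they close (so a half turn about z gives the same grasp; the last joint's range is limited). The gripper opens to 85 mm and grips with 20 to 120 N. Pads are 22 mm wide; open, the fingers measure 114 mm over their backs; the gripper's body (76 mm by 85 mm) begins 54 mm behind the grasp point. The pads swing forward as they close: fully open they stand 13 mm farther back than shut.
Start: joints at [1.149, 0.053, 1.613, -0, 1.476, -0.119], TCP at [0.186, 0.597, 0.231] pointing down, gripper open.
Joint ranges: [-3.01, 3.01], [-1.01, 2.22], [0.06, 2.58], [-1.02, 4.17], [0.09, 2.62], [-3.14, 3.14]. Speed limits (rad/s): [2.57, 2.57, 3.14, 3.14, 3.14, 3.14].

## Interface

Orientations are given as a rotation vector (axis times angle).
In Python, from station import ctrl, imaging gives the robot as it stands.
- The arm moves only by the tool play_rows, never from a script. Its argument "series" is a list of rows, each a list of 3 entries, a list of its own where there are three numbers: the opening, from 0 (shut) to 1 (fully open), then the shift along the tool's x, y, z each as a share of 0.05 m, from -1 to 1, then the turn, a rotation vector about the tool's x, y, z each as a share of 8 degrees, from -1 to 1. In form: [[grip, [dx, dy, dz], [ax, ay, az]], ...]. A call has 1 to 8 rows; each row shifts and turns the commanded pose from where the row before left it, along the tool's axes as they then stand; what a row does not reach is not made up. A row lasts 1/8 s, in which the tool goes at most 62.5 mm and 10.7 degrees, less where a joint would pass 70% of its speed; a pose out of reach is approached as far as the arm can. A call with a number of a shift or a turn outside -1 to 1 is refused whole. A call with a gripper value outside its range is refused whole. The fingers move at their own pace and stop on an object; "force" is the grip in N (left out, the last holds). Time passes only in rows, so rows that do not move let the fingers close. It gives the time, the measured TCP pose, the force, the opening and the grip force at its end, in the units of the state.
- ctrl.get_obs(): the state, without advancing time (a new reading comes with each control period).
- imaging.get_image(name): name is "side" or "top"; returns a dict with "color" (420x560x3 uint8, blue, green, red), "fx", "fy", "cx", "cy" (pixels), "D" ([k1, k2, p1, p2, k3] as OpenCV has them; the pictures are not rectified), "extrinsics" (4x4, takes a point from world to camera coordinates). Camera axes: x right, y down, z forward; pixel columns grow to the right and rows downward; lengths in m; the calibration is good to about 2 mm. A picture is of the moment at which its call begins. There is no depth.
- ctrl.finish_job(): hands the job in; it is judged then, once.
The state is a dict: "t": time; "q": joint angles; "dq": joint speeds; "effort": joint torques, N m; "tool_pos": TCP position; "tool_rot": TCP orientation; "contact_force": force on the tool from outside, world axes, zero at the start; "wrist_torque": the same for the moment, N m; "opening": finger opening in m; "grip_force": force on a finger pad.
Only numpy, scipy, OpenCV 4.12 (cv2) and the standard library are available. Lean on these libraries where they do the work, as an engineer would, in place of code of your own. Each camera call takes 0.05 s, during which the arm holds its last target. There are 200 camera calls.

## Task

Set the air-cushion machine to programme 6: take the blue-handled stylus from its stand and press the orange step button down in the well with it, gently and all the way each time, until the green face with the 6 stands at the red marks. Touch the machine with nothing but the stylus, and never step past the 6. Then put the stylus back upright in its stand, fully down, and leave the other things where they are.

Things in the scene. Friction and masses are not known exactly. Their poses are not given: they have to be found in the camera images.
- machine: Fixed dark grey air-cushion machine. Origin: underside centre of its console; x points away from the robot's side, z up. Console 166 (x) by 140 (y) mm, flat top 105 mm up, with the well towards -x and the drum under a clear hood (92 by 56 mm, top 135 mm up) towards +x. On its +y side: tower 190 by 120 mm, 175 mm high, then a white film roll 120 mm in diameter.
- well (a point): Centre of the step button's well, at the height of the console top, ringed in yellow. Vertical bore 24 mm across, 3 mm chamfer. The orange cap filling it rests 12 to 24 mm below the top (unknown: feel for it) and goes down 18 mm on a spring, 3 N then 6 to 10 N; there an overload spring lets it yield 0.25 mm per N above 11 N, 6 mm at most. Home at 14 to 20 N; over 30 N harms it. It rises by itself.
- drum (a joint): Drum angle in rad. 0: number 1 on top, at the marks; each next number 0.785 further, number 6 at 3.927. Turns only forward (top face moves to the machine's -x). It starts from 1 to a little past 4, often between numbers. A full press and release brings up the next number (if that one is already within a quarter step of the marks, the one after); a short press leaves it part-way. Read it after each press.
- mark (a point): Top of the drum, 126 mm above the table, midway between the two red marks on the console. The white eight-sided drum, 84 mm across and 50 mm wide, lies along the machine's y; faces numbered 1 to 8 in figures 20 mm high, the 6 white on green. The number on the uppermost face, level with the red marks, is the one set.
- stylus: Loose stylus 140 mm long, about 60 g, standing tip down in the stand. Origin at the centre of its flat tip, z up along it. Aluminium shank 14 mm in diameter over the first 85 mm, then a round blue handle 24 mm in diameter and 55 mm long: grip it about 110 mm from the tip, firmly, as it can slip when pressed.
- stylus_tip (a point): Centre of the stylus's flat tip face.
- stand: Fixed grey stand, block 70 by 70 by 50 mm high, origin under its centre, with a round upright hole 19 mm in diameter in the middle of its top, 42 mm deep, 4 mm chamfer.
- stand_floor (a point): Centre of the floor of the stand's hole, 8 mm above the table; the stylus tip rests on it.
- parcel: Bystander: closed carton 140 by 100 by 60 mm high, origin under its centre.
- tape_roll: Bystander: roll of brown tape lying flat, 100 mm in diameter, 48 mm high, origin under its centre.
- label_box: Bystander: yellow box 110 by 75 by 55 mm high, origin under its centre.

How it is judged:
By the outcome, as a careful person would: the job done as asked, in the order asked, and still so for the second after the job is handed in, with the robot touching nothing.
It also fails if it takes over 58 s, if anything falls off the work surface, if the arm or the gripper's body presses on something with over 40 N, if the wrist force passes 120 N, or if a joint passes its speed limit or range.

## Working session

There is one attempt and no reset: what is moved stays moved. The work goes in short steps, Python scripts to look and compute and a tool call to move; the robot and the scene stay as the last step left them, time stands still between calls to the robot, and variables do not carry over. Pictures are saved under pics/ and viewed, at most 10 in all, crops included, and the job is handed in when it is done.

Besides the shell and the picture viewer there is one more tool, called after "Request:" by a JSON object that holds its "fn" and its "kwargs". play_rows: Moves the arm, as the interface text tells. Shift numbers are shares of 0.05 m and turn numbers shares of 8 degrees, none past 1 either way. Its arguments: {"type":"object","properties":{"series":{"type":"array"},"force":{"type":"number"}},"required":["series"]}

```bash
mkdir -p pics; ls
cat > h.py <<'E'
import sys; sys.path.insert(0,'.')
import cv2,numpy as np
from scipy.spatial.transform import Rotation as R
from station import ctrl, imaging
def K(im): return np.array([[im['fx'],0,im['cx']],[0,im['fy'],im['cy']],[0,0,1.]]),np.array(im['D'],float)
def proj(im,P):
    k,d=K(im);E=np.array(im['extrinsics']);P=np.atleast_2d(np.array(P,float))
    return cv2.projectPoints(P,cv2.Rodrigues(E[:3,:3])[0],E[:3,3],k,d)[0][:,0]
def ray(im,uv):
    k,d=K(im);E=np.array(im['extrinsics'])
    n=cv2.undistortPoints(np.array(uv,float).reshape(-1,1,2),k,d)[:,0]
    D=np.c_[n,np.ones(len(n))]@E[:3,:3]; return -E[:3,:3].T@E[:3,3],D
def atz(im,uv,z):
    c,D=ray(im,uv); return c+D*((z-c[2])/D[:,2])[:,None]
E
python3 - <<'E'
from h import *
for n in('top','side'):
    im=imaging.get_image(n); cv2.imwrite(f'pics/{n}0.png',im['color'])
    print(n,im['fx'],np.round(ray(im,[[280,210]]),3))
o=ctrl.get_obs();print(o['t'],R.from_rotvec(o['tool_rot']).as_matrix().round(3),o['opening'])
E
```

```text
picsTraceback (most recent call last):
  File "<stdin>", line 4, in <module>
    return _wrapfunc(a, 'round', decimals=decimals, out=out)
    return _wrapit(obj, method, *args, **kwds)
    conv = _array_converter(obj)
ValueError: setting an array element with a sequence. The requested array has an inhomogeneous shape after 1 dimensions. The detected shape was (2,) + inhomogeneous part.
```

View pics/top0.png

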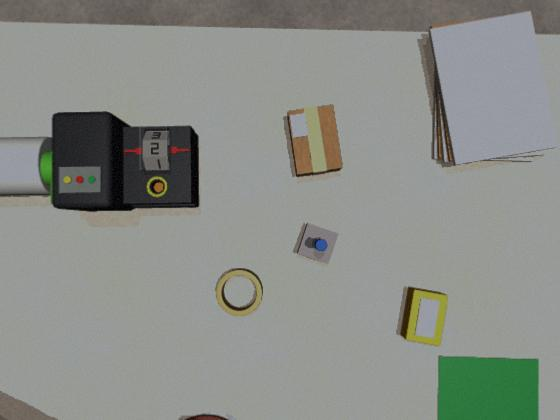

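The top view shows the machine at the upper left with the drum near 2, the well at about (157,187), the stand at about (317,243) with the blue handle at (321,245), the tape at (239,292), the parcel at (315,140) and the label box at (426,317).

Run:
```python
from h import *
for n in('top','side'):
    im=imaging.get_image(n); cv2.imwrite(f'pics/{n}0.png',im['color'])
    c,D=ray(im,[[280,210]]);print(n,im['fx'],c.round(3),D.round(3))
    if n=='top':
        f=im['color'];hsv=cv2.cvtColor(f,cv2.COLOR_BGR2HSV)
        b=cv2.inRange(hsv,(100,120,60),(130,255,255));m=cv2.moments(b[200:290,280:360],True);bl=[280+m['m10']/m['m00'],200+m['m01']/m['m00']]
        y=cv2.inRange(hsv,(22,120,100),(35,255,255));y[:,:130]=0;y[:,185:]=0;y[:165]=0;y[210:]=0
        (yc,r)=cv2.minEnclosingCircle(np.argwhere(y)[:,::-1].astype(np.float32).reshape(-1,1,2))
        print('blue',bl,atz(im,[bl],.148),'ring',yc,r,atz(im,[yc],.105))
        print('stand top corners',atz(im,[[307,223],[338,230],[330,263],[299,256]],.05).round(4))
        print('console corners',atz(im,[[196,126],[198,207]],.105).round(4), 'marks',atz(im,[[128,151],[188,149]],.105).round(4))
        print('tape',atz(im,[[239,292]],.048),'label',atz(im,[[426,317]],.055),'parcel',atz(im,[[315,140]],.06))
        cv2.imwrite('pics/topc.png',np.hstack([cv2.resize(f[100:220,100:210],None,fx=4,fy=4,interpolation=2),cv2.resize(f[210:330,280:360],None,fx=4,fy=4,interpolation=2)]))
o=ctrl.get_obs();print(o['t'],R.from_rotvec(o['tool_rot']).as_matrix().round(3),o['opening'])
```

```text
top 510.4348709896059 [ 0.526 -0.156  1.157] [[ 0.033  0.007 -0.999]]
blue [320.6788990825688, 244.60550458715596] [[ 0.49379253 -0.23114101  0.148     ]] ring (156.5869598388672, 186.2565155029297) 10.330806732177734 [[0.60335847 0.10772937 0.105     ]]
stand top corners [[ 0.5365 -0.2078  0.05  ]
 [ 0.5232 -0.2751  0.05  ]
 [ 0.4516 -0.2595  0.05  ]
 [ 0.4648 -0.1923  0.05  ]]
console corners [[0.731  0.0304 0.105 ]
 [0.5628 0.0205 0.105 ]] marks [[0.675  0.1698 0.105 ]
 [0.6825 0.0453 0.105 ]]
tape [[ 0.38352407 -0.06486183  0.048     ]] label [[ 0.34321432 -0.46602156  0.055     ]] parcel [[ 0.71594019 -0.21998096  0.06      ]]
side 432.28212955721085 [0.541 0.455 0.777] [[ 0.028 -0.699 -0.715]]
0.15 [[-0.955  0.298 -0.001]
 [ 0.298  0.955 -0.001]
 [ 0.    -0.002 -1.   ]] 0.08564581774225294
```

View pics/topc.png

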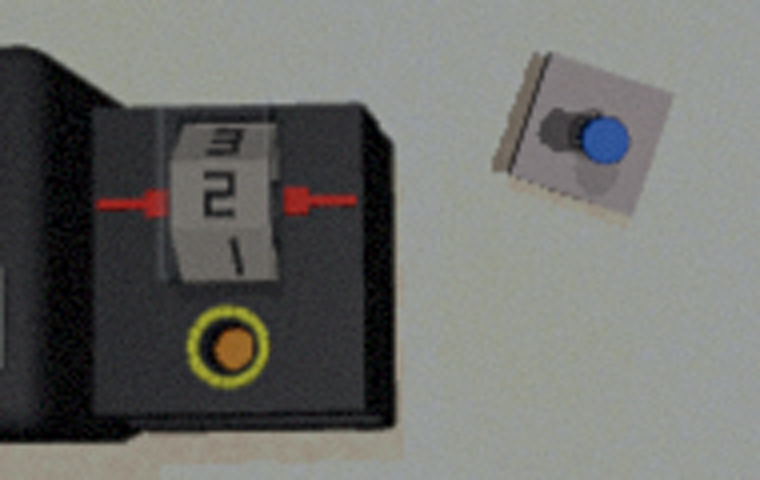

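View pics/side0.png

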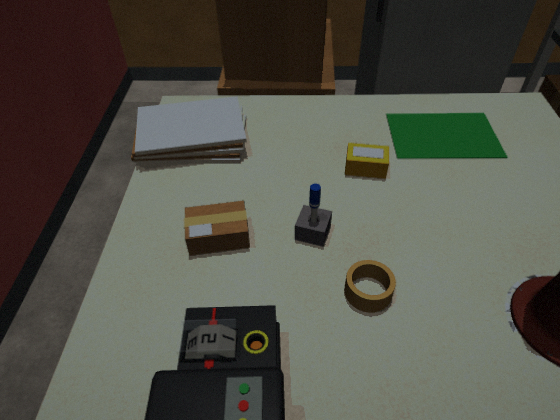

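The drum reads 2 or about that. I'm heading above the stylus.

Request:
{"fn": "play_rows", "kwargs": {"series": [[1,[-0.676,-0.875,0],[0,0,0]],[1,[-0.676,-0.875,0],[0,0,0]],[1,[-0.676,-0.875,0],[0,0,0]],[1,[-0.676,-0.875,0],[0,0,0]],[1,[-0.676,-0.875,0],[0,0,0]],[1,[-0.676,-0.875,0],[0,0,0]],[1,[-0.676,-0.875,0],[0,0,0]],[1,[-0.676,-0.875,0],[0,0,0]]], "force": 70}}

```text
t: 1.15
tool_pos: [0.3402, 0.1802, 0.2311]
tool_rot: [0.473, 3.105, 0.0]
contact_force: [1.4, -0.2, 0.3]
opening: 0.0853
grip_force: 0.0
```

Request:
{"fn": "play_rows", "kwargs": {"series": [[1,[-0.676,-0.875,0],[0,0,0]],[1,[-0.676,-0.875,0],[0,0,0]],[1,[-0.676,-0.875,0],[0,0,0]],[1,[-0.676,-0.875,0],[0,0,0]],[1,[-0.676,-0.875,0],[0,0,0]],[1,[-0.676,-0.875,0],[0,0,0]],[1,[-0.676,-0.875,0],[0,0,0]],[1,[-0.676,-0.875,0],[0,0,0]]]}}

```text
t: 2.15
tool_pos: [0.494, -0.2347, 0.2309]
tool_rot: [-0.475, -3.105, -0.001]
contact_force: [1.0, 0.7, 0.3]
opening: 0.0855
grip_force: 0.0
```

Run:
```python
from h import *
from scipy.optimize import least_squares
im=imaging.get_image('side');f=im['color']
hsv=cv2.cvtColor(f,cv2.COLOR_BGR2HSV);b=cv2.inRange(hsv,(100,120,40),(130,255,255))
b[:, :290]=0;b[:,340:]=0;b[:160]=0;b[230:]=0
p=np.argwhere(b);print('blob rows',p[:,0].min(),p[:,0].max(),'mean',p.mean(0)[::-1])
for P in([.494,-.2335,.093],[.494,-.2335,.12],[.494,-.2335,.148]):print(proj(im,[P]))
for r in (184,190,196,202): q=p[p[:,0]==r][:,1];print(r,q.min() if len(q) else 0,q.max() if len(q) else 0)
cv2.imwrite('pics/s1.png',cv2.resize(f[140:280,240:400],None,fx=4,fy=4))
```

```text
blob rows 184 207 mean [314.87096774 187.59677419]
[[313.37871081 203.61527367]]
[[313.84803252 194.86756241]]
[[314.3572414  185.39931976]]
184 313 318
190 313 318
196 0 0
202 0 0
```

View pics/s1.png

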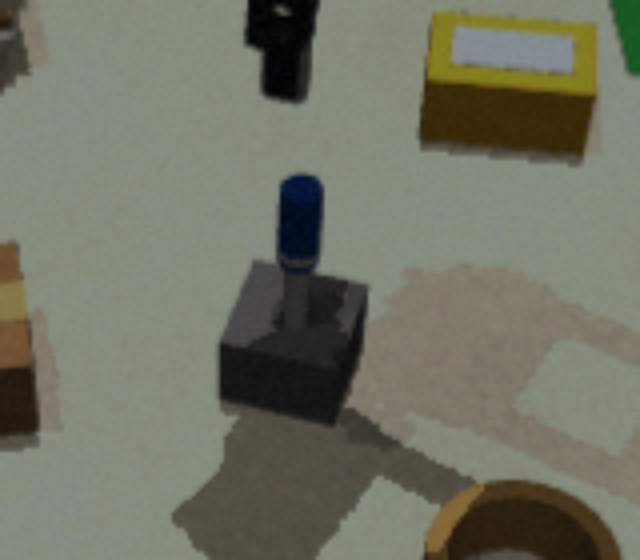

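Request:
{"fn": "play_rows", "kwargs": {"series": [[1,[0,0,0.8],[0,0,0]],[1,[0,0,0.8],[0,0,0]],[1,[0,0,0.7],[0,0,0]],[1,[0,0,0.34],[0,0,0]],[0,[0,0,0],[0,0,0]],[0,[0,0,0],[0,0,0]],[0,[0,0,0],[0,0,0]],[0,[0,0,0],[0,0,0]]], "force": 80}}

```text
t: 3.2
tool_pos: [0.4949, -0.2334, 0.1012]
tool_rot: [0.473, 3.103, -0.002]
contact_force: [0.6, 0.9, 4.5]
opening: 0.0222
grip_force: 78.0
```

Request:
{"fn": "play_rows", "kwargs": {"series": [[0,[0,0,-0.3],[0,0,0]],[0,[0,0,-0.5],[0,0,0]],[0,[0,0,-1],[0,0,0]],[0,[0,0,-1],[0,0,0]],[0,[0,0,0],[0,0,0]]]}}

```text
t: 3.82
tool_pos: [0.4962, -0.2344, 0.2463]
tool_rot: [0.472, 3.096, -0.007]
contact_force: [-1.2, -0.1, -0.3]
opening: 0.0223
grip_force: 78.2
```

Run:
```python
from h import *
im=imaging.get_image('side');f=im['color'];im2=imaging.get_image('top')
hsv=cv2.cvtColor(f,cv2.COLOR_BGR2HSV);y=cv2.inRange(hsv,(22,120,80),(35,255,255))
y[:,:235]=0;y[:,275:]=0;y[:325]=0;y[365:]=0
p=np.argwhere(y)[:,::-1]; e=cv2.fitEllipse(cv2.convexHull(p.astype(np.int32)));print('ring side',e, atz(im,[e[0]],.105))
print('ring at top est projects',proj(im,[.6034,.1077,.105]))
cv2.imwrite('pics/s2.png',np.hstack([cv2.resize(f[120:400,170:400],None,fx=2,fy=2),cv2.resize(im2['color'][100:380,210:370],None,fx=2,fy=2)]))
o=ctrl.get_obs();print(o['tool_pos'],R.from_rotvec(o['tool_rot']).as_matrix().round(3),o['contact_force'],o['opening'])
T=np.array(o['tool_pos'])
for n,i in(('s',im),('t',im2)):print(n,'tip',proj(i,T-[0,0,.093]),'htop',proj(i,T+[0,0,.047]))
```

```text
ring side ((255.3975067138672, 341.4164123535156), (22.96211814880371, 24.893104553222656), 72.97297668457031) [[0.60262755 0.10757848 0.105     ]]
ring at top est projects [[254.93467385 341.47886495]]
[ 0.49387421 -0.23291734  0.24012293] [[-0.955  0.298  0.001]
 [ 0.298  0.955 -0.001]
 [-0.001 -0.    -1.   ]] [ 0.02256945  0.74385566 -1.83926124] 0.022249289240984852
s tip [[314.40855836 185.88637946]] htop [[317.36984773 131.45726484]]
t tip [[321.54868479 244.57420171]] htop [[327.7947541  247.39606433]]
```

View pics/s2.png

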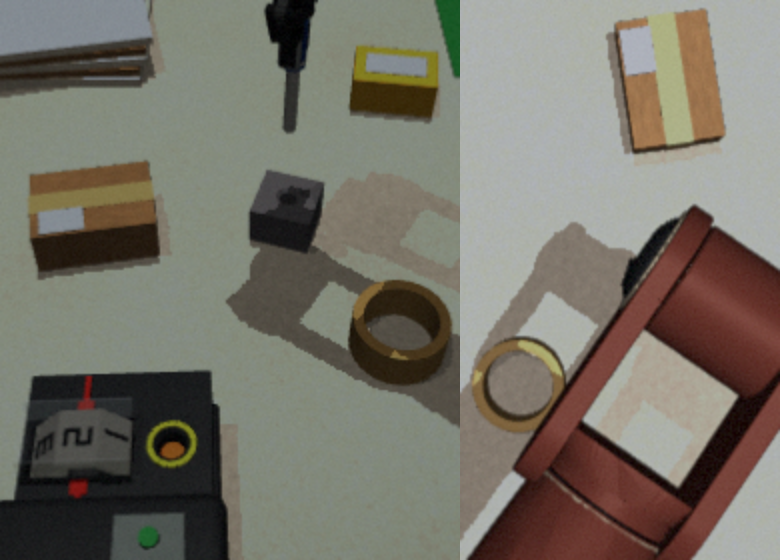

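Request:
{"fn": "play_rows", "kwargs": {"series": [[0,[-0.007,0.5,0],[0,0,0]],[0,[-0.007,1,0],[0,0,0]],[0,[-0.007,1,0],[0,0,0]],[0,[-0.007,1,0],[0,0,0]],[0,[-0.007,1,0],[0,0,0]],[0,[-0.007,1,0],[0,0,0]],[0,[-0.007,1,0],[0,0,0]],[0,[-0.007,0.655,0],[0,0,0]]]}}

```text
t: 4.92
tool_pos: [0.6021, 0.1099, 0.2363]
tool_rot: [-0.471, -3.101, 0.001]
contact_force: [0.5, -0.2, -0.8]
opening: 0.0224
grip_force: 78.5
```

Request:
{"fn": "play_rows", "kwargs": {"series": [[0,[0,0,0],[0,0,0]],[0,[0,0,0],[0,0,0]]]}}

```text
t: 5.18
tool_pos: [0.6022, 0.1072, 0.2374]
tool_rot: [-0.474, -3.103, 0.002]
contact_force: [-1.0, -0.7, -0.8]
opening: 0.0223
grip_force: 78.6
```

Run:
```python
from h import *
im=imaging.get_image('side')
o=ctrl.get_obs();T=np.array(o['tool_pos']);print(T,o['contact_force'],o['t'])
c=cv2.resize(im['color'][250:390,160:320],None,fx=4,fy=4)
print('tip',(proj(im,T-[0,0,.093])-[160,250])*4,'well',(proj(im,[.603,.1077,.105])-[160,250])*4)
cv2.imwrite('pics/s3.png',c)
```

```text
[0.60240849 0.10688763 0.23794956] [-0.17573478  0.01336256 -0.32027989] 5.225
tip [[376.34979316 316.62283752]] well [[380.68822789 365.92494112]]
```

View pics/s3.png

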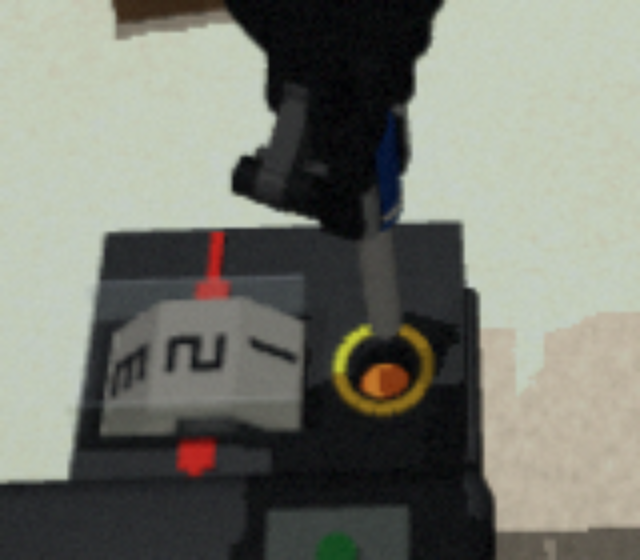

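The tip hangs over the well to within about 2 mm, with the tip at (384,330) and the ring at (383,369) in the crop. The drum reads 2. I'm pressing now, in steps.

Request:
{"fn": "play_rows", "kwargs": {"series": [[0,[-0.02,0.01,0.4],[0,0,0]],[0,[0,0,0.4],[0,0,0]],[0,[0,0,0.16],[0,0,0]],[0,[0,0,0.12],[0,0,0]],[0,[0,0,0.12],[0,0,0]],[0,[0,0,0.1],[0,0,0]],[0,[0,0,0.1],[0,0,0]],[0,[0,0,0],[0,0,0]]]}}

```text
t: 6.22
tool_pos: [0.6048, 0.1079, 0.1712]
tool_rot: [0.473, 3.104, -0.0]
contact_force: [-3.7, -1.2, 4.4]
opening: 0.0222
grip_force: 79.2
```

Request:
{"fn": "play_rows", "kwargs": {"series": [[0,[0.035,-0.01,0.06],[0,0,0]],[0,[0,0,0.04],[0,0,0]],[0,[0,0,0],[0,0,0]]]}}

```text
t: 6.6
tool_pos: [0.6041, 0.108, 0.1674]
tool_rot: [0.473, 3.101, 0.001]
contact_force: [-1.4, -0.6, 6.0]
opening: 0.0223
grip_force: 79.1
```

Request:
{"fn": "play_rows", "kwargs": {"series": [[0,[0,0,0.06],[0,0,0]],[0,[0,0,0.05],[0,0,0]],[0,[0,0,0],[0,0,0]]]}}

```text
t: 6.98
tool_pos: [0.6046, 0.1079, 0.1635]
tool_rot: [0.473, 3.1, 0.001]
contact_force: [-2.4, -2.0, 11.2]
opening: 0.0223
grip_force: 79.8
```

Request:
{"fn": "play_rows", "kwargs": {"series": [[0,[0,0,0.06],[0,0,0]],[0,[0,0,0],[0,0,0]],[0,[0,0,0],[0,0,0]]]}}

```text
t: 7.35
tool_pos: [0.605, 0.1078, 0.1621]
tool_rot: [0.472, 3.099, 0.001]
contact_force: [-4.3, -1.9, 17.0]
opening: 0.0225
grip_force: 80.3
```

Request:
{"fn": "play_rows", "kwargs": {"series": [[0,[0.02,0,-0.15],[0,0,0]],[0,[0,0,-0.2],[0,0,0]],[0,[0,0,-0.2],[0,0,0]],[0,[0,0,-0.15],[0,0,0]],[0,[0,0,0],[0,0,0]],[0,[0,0,0],[0,0,0]]]}}

```text
t: 8.1
tool_pos: [0.6008, 0.1083, 0.1897]
tool_rot: [-0.473, -3.104, 0.001]
contact_force: [-0.6, 0.0, 0.1]
opening: 0.0222
grip_force: 78.6
```

```bash
cat > look.py <<'E'
from h import *
n=sys.argv[1];im=imaging.get_image('side')
o=ctrl.get_obs();print(o['t'],np.round(o['tool_pos'],4),np.round(o['contact_force'],1),'mark',((proj(im,[.679,.1077,.126])-[160,250])*4).round())
cv2.imwrite(f'pics/{n}.png',cv2.resize(im['color'][250:390,160:320],None,fx=4,fy=4))
E
python3 look.py s4
```

```text
8.15 [0.6009 0.1083 0.1896] [-1.  -1.  -0.5] mark [[194. 340.]]
```

View pics/s4.png

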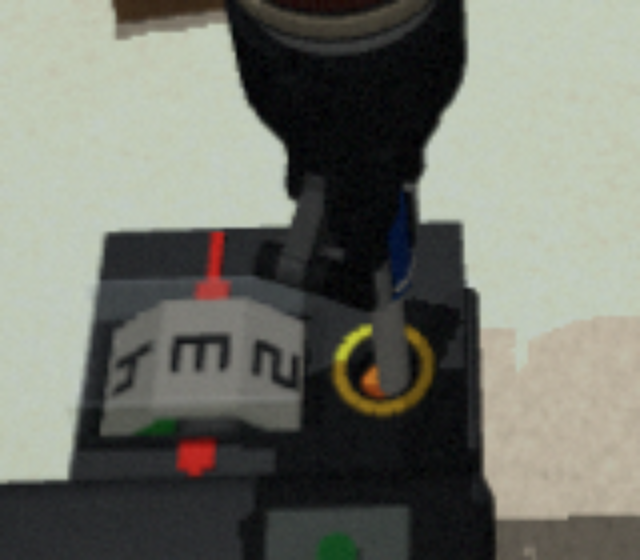

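The crop shows 3 at the marks, so the full press worked. I'm pressing again.

Request:
{"fn": "play_rows", "kwargs": {"series": [[0,[-0.02,0,0.16],[0,0,0]],[0,[0,0,0.16],[0,0,0]],[0,[0,0,0.14],[0,0,0]],[0,[0,0,0.12],[0,0,0]],[0,[0,0,0.08],[0,0,0]],[0,[0,0,0.04],[0,0,0]],[0,[0,0,0],[0,0,0]],[0,[0,0,0],[0,0,0]]]}}

```text
t: 9.15
tool_pos: [0.604, 0.1078, 0.1613]
tool_rot: [0.473, 3.102, -0.0]
contact_force: [-6.4, -1.7, 20.1]
opening: 0.0225
grip_force: 80.6
```

Request:
{"fn": "play_rows", "kwargs": {"series": [[0,[0.02,0,-0.15],[0,0,0]],[0,[0,0,-0.2],[0,0,0]],[0,[0,0,-0.2],[0,0,0]],[0,[0,0,-0.15],[0,0,0]],[0,[0,0,0],[0,0,0]],[0,[0,0,0],[0,0,0]]]}}

```text
t: 9.9
tool_pos: [0.6008, 0.1083, 0.1896]
tool_rot: [-0.473, -3.104, 0.001]
contact_force: [0.0, -0.3, -1.1]
opening: 0.0223
grip_force: 78.6
```

```bash
python3 look.py s5
```

```text
9.95 [0.6009 0.1083 0.1896] [-0.3 -0.5 -1.2] mark [[194. 340.]]
```

View pics/s5.png

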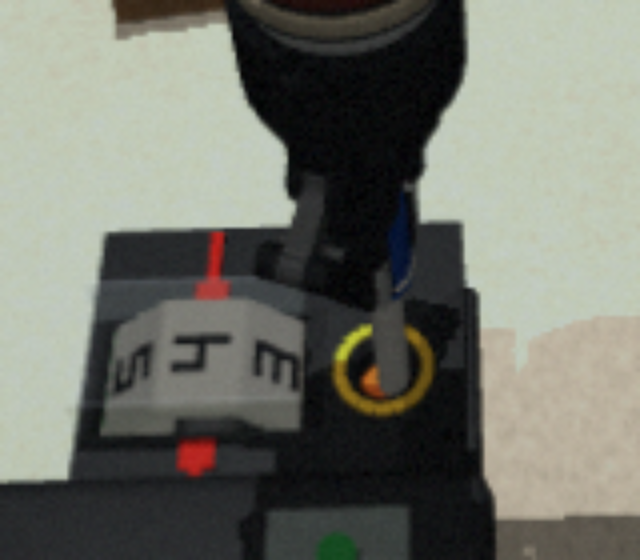

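4 is at the marks now, with 5 next on the left. I'm pressing for 5.

Request:
{"fn": "play_rows", "kwargs": {"series": [[0,[-0.02,0,0.16],[0,0,0]],[0,[0,0,0.16],[0,0,0]],[0,[0,0,0.14],[0,0,0]],[0,[0,0,0.12],[0,0,0]],[0,[0,0,0.07],[0,0,0]],[0,[0,0,0.03],[0,0,0]],[0,[0,0,0],[0,0,0]],[0,[0,0,0],[0,0,0]]]}}

```text
t: 10.95
tool_pos: [0.6039, 0.1078, 0.1618]
tool_rot: [0.473, 3.102, -0.0]
contact_force: [-4.9, -1.4, 17.4]
opening: 0.0229
grip_force: 80.4
```

Request:
{"fn": "play_rows", "kwargs": {"series": [[0,[0.02,0,-0.13],[0,0,0]],[0,[0,0,-0.2],[0,0,0]],[0,[0,0,-0.2],[0,0,0]],[0,[0,0,-0.15],[0,0,0]],[0,[0,0,0],[0,0,0]],[0,[0,0,0],[0,0,0]]]}}

```text
t: 11.7
tool_pos: [0.6009, 0.1083, 0.1897]
tool_rot: [-0.474, -3.104, 0.001]
contact_force: [-1.1, 0.1, -0.3]
opening: 0.0221
grip_force: 78.6
```

```bash
cat >> look.py <<'E'
c=im['color'][250:390,160:320];h=cv2.cvtColor(c,cv2.COLOR_BGR2HSV);g=cv2.inRange(h,(45,90,40),(85,255,255))
k=cv2.connectedComponentsWithStats(g)
print('green (4x crop: x,y,w,h,area)',[(s*[4,4,4,4,1]).tolist() for s in k[2][1:] if s[4]>15])
E
python3 look.py s6
```

```text
11.75 [0.6009 0.1083 0.1897] [-0.1  0.6 -0.4] mark [[194. 340.]]
green (4x crop: x,y,w,h,area) [[100, 300, 64, 136, 272], [316, 532, 44, 28, 61]]
```

The green face now fills exactly the left facet (x 100–164), so 5 is on top. One more press.

Request:
{"fn": "play_rows", "kwargs": {"series": [[0,[-0.02,0,0.16],[0,0,0]],[0,[0,0,0.16],[0,0,0]],[0,[0,0,0.14],[0,0,0]],[0,[0,0,0.12],[0,0,0]],[0,[0,0,0.07],[0,0,0]],[0,[0,0,0.03],[0,0,0]],[0,[0,0,0],[0,0,0]],[0,[0,0,0],[0,0,0]]]}}

```text
t: 12.75
tool_pos: [0.6039, 0.1078, 0.1618]
tool_rot: [0.473, 3.102, -0.0]
contact_force: [-4.8, -1.0, 17.8]
opening: 0.0224
grip_force: 80.4
```

Request:
{"fn": "play_rows", "kwargs": {"series": [[0,[0.02,0,-0.13],[0,0,0]],[0,[0,0,-0.2],[0,0,0]],[0,[0,0,-0.2],[0,0,0]],[0,[0,0,-0.15],[0,0,0]],[0,[0,0,0],[0,0,0]],[0,[0,0,0],[0,0,0]]]}}

```text
t: 13.5
tool_pos: [0.6009, 0.1083, 0.1897]
tool_rot: [-0.473, -3.104, 0.001]
contact_force: [0.9, 0.4, -1.1]
opening: 0.0223
grip_force: 78.6
```

```bash
python3 look.py s7
```

```text
13.55 [0.6009 0.1083 0.1897] [ 0.5  0.7 -1.1] mark [[194. 340.]]
green (4x crop: x,y,w,h,area) [[152, 296, 96, 124, 478], [316, 532, 44, 28, 60]]
```

View pics/s7.png

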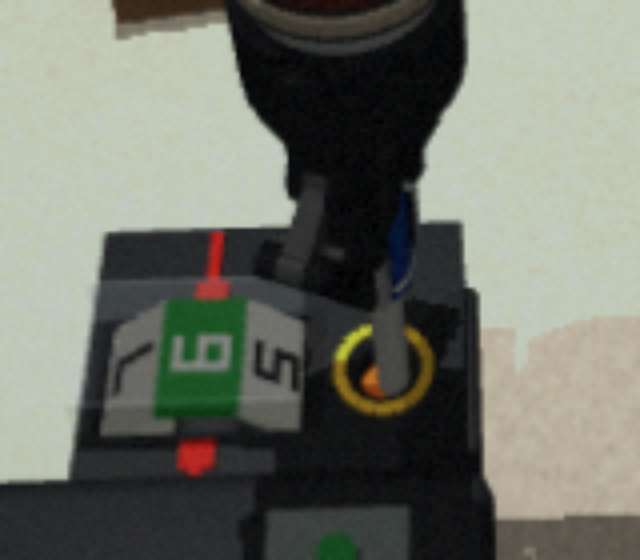

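The green 6 stands at the red marks. I'm taking the stylus back.

Request:
{"fn": "play_rows", "kwargs": {"series": [[0,[0,0,-0.5],[0,0,0]],[0,[0,0,-0.55],[0,0,0]],[0,[0,0,0],[0,0,0]]]}}

```text
t: 13.92
tool_pos: [0.6027, 0.1084, 0.2457]
tool_rot: [0.473, 3.101, 0.001]
contact_force: [1.4, -0.3, -0.8]
opening: 0.0222
grip_force: 78.5
```

Request:
{"fn": "play_rows", "kwargs": {"series": [[0,[0,-0.5,0],[0,0,0]],[0,[0,-1,0],[0,0,0]],[0,[0,-1,0],[0,0,0]],[0,[0,-1,0],[0,0,0]],[0,[0,-1,0],[0,0,0]],[0,[0,-1,0],[0,0,0]],[0,[0,-1,0],[0,0,0]],[0,[0,-0.66,0],[0,0,0]]]}}

```text
t: 14.92
tool_pos: [0.4932, -0.2349, 0.2411]
tool_rot: [-0.476, -3.103, -0.002]
contact_force: [0.8, 0.4, -1.6]
opening: 0.0223
grip_force: 78.6
```

Request:
{"fn": "play_rows", "kwargs": {"series": [[0,[0,0,0.4],[0,0,0]],[0,[0,0,0.4],[0,0,0]],[0,[0,0,0],[0,0,0]],[0,[0,0,0],[0,0,0]]]}}

```text
t: 15.42
tool_pos: [0.495, -0.2325, 0.2029]
tool_rot: [-0.471, -3.105, -0.001]
contact_force: [0.5, -0.4, -0.3]
opening: 0.0223
grip_force: 78.6
```

Run:
```python
from h import *
im=imaging.get_image('side')
o=ctrl.get_obs();T=np.array(o['tool_pos']);print(T,o['contact_force'],o['t'])
a=np.array([260,140])
print('tip',(proj(im,T-[0,0,.093])-a)*5,'hole',(proj(im,[.494,-.2335,.05])-a)*5)
cv2.imwrite('pics/s8.png',cv2.resize(im['color'][140:250,260:370],None,fx=5,fy=5,interpolation=2))
```

```text
[ 0.49531134 -0.23283854  0.2037278 ] [0.37624552 0.36567285 0.38739759] 15.475
tip [[265.49104757 290.60460908]] hole [[263.35908619 384.14861796]]
```

View pics/s8.png

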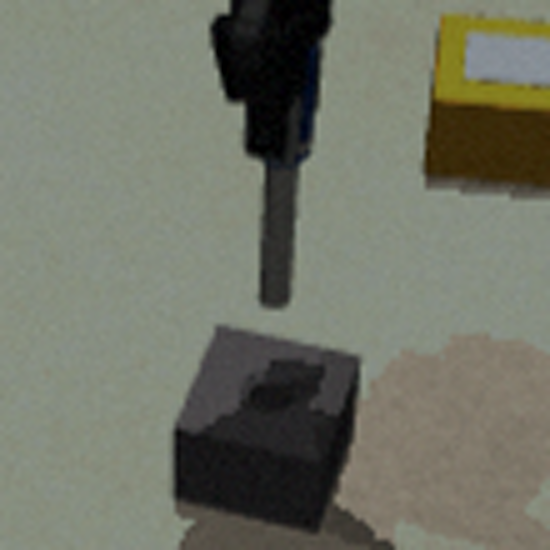

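Request:
{"fn": "play_rows", "kwargs": {"series": [[0,[0,0,0.5],[0,0,0]],[0,[0,0,0.5],[0,0,0]],[0,[0,0,0.2],[0,0,0]],[0,[0,0,0.2],[0,0,0]],[0,[0,0,0.2],[0,0,0]],[0,[0,0,0],[0,0,0]]]}}

```text
t: 16.23
tool_pos: [0.4945, -0.2332, 0.1228]
tool_rot: [-0.474, -3.105, -0.001]
contact_force: [0.3, 0.1, -0.3]
opening: 0.0226
grip_force: 78.6
```

Tip is about 20 mm into the hole with no contact force. I'm continuing down to the floor.

Request:
{"fn": "play_rows", "kwargs": {"series": [[0,[0,0,0.15],[0,0,0]],[0,[0,0,0.15],[0,0,0]],[0,[0,0,0.1],[0,0,0]],[0,[0,0,0.04],[0,0,0]],[0,[0,0,0],[0,0,0]],[0,[0,0,0],[0,0,0]]]}}

```text
t: 16.98
tool_pos: [0.4948, -0.2335, 0.1014]
tool_rot: [0.474, 3.105, -0.0]
contact_force: [0.9, -0.3, -1.1]
opening: 0.0225
grip_force: 79.0
```

Request:
{"fn": "play_rows", "kwargs": {"series": [[0,[0,0,0.04],[0,0,0]],[0,[0,0,0.03],[0,0,0]],[0,[0,0,0],[0,0,0]],[0,[0,0,0],[0,0,0]]]}}

```text
t: 17.48
tool_pos: [0.4959, -0.234, 0.1012]
tool_rot: [0.473, 3.104, -0.001]
contact_force: [-3.5, 2.3, 12.5]
opening: 0.0221
grip_force: 80.2
```

On the floor at the grasp height. I'm unloading, opening and rising.

Request:
{"fn": "play_rows", "kwargs": {"series": [[0,[0,0,-0.05],[0,0,0]],[0,[0,0,0],[0,0,0]],[1,[0,0,0],[0,0,0]],[1,[0,0,0],[0,0,0]],[1,[0,0,0],[0,0,0]],[1,[0,0,0],[0,0,0]],[1,[0,0,0],[0,0,0]],[1,[0,0,0],[0,0,0]]]}}

```text
t: 18.48
tool_pos: [0.4947, -0.2334, 0.1003]
tool_rot: [-0.474, -3.106, 0.0]
contact_force: [-0.5, 0.6, 0.4]
opening: 0.0856
grip_force: 0.0
```

Request:
{"fn": "play_rows", "kwargs": {"series": [[1,[0,0,-0.3],[0,0,0]],[1,[0,0,-0.6],[0,0,0]],[1,[0,0,-1],[0,0,0]],[1,[0,0,-1],[0,0,0]],[1,[0,0,0],[0,0,0]],[1,[0,0,0],[0,0,0]]]}}

```text
t: 19.23
tool_pos: [0.4947, -0.2334, 0.2459]
tool_rot: [0.474, 3.105, -0.001]
contact_force: [0.6, -0.5, -0.7]
opening: 0.0853
grip_force: 0.0
```

Run:
```python
from h import *
im=imaging.get_image('side');f=im['color']
def box(f):
    h=cv2.cvtColor(f,cv2.COLOR_BGR2HSV);b=cv2.inRange(h,(100,120,40),(130,255,255))[160:230,290:340]
    k=cv2.connectedComponentsWithStats(b)[2][1:];s=max(k,key=lambda s:s[4]);return s+[290,160,0,0,0]
print('now',box(f),'start',box(cv2.imread('pics/side0.png')))
o=ctrl.get_obs();print(o['t'],o['tool_pos'],o['opening'],np.round(o['contact_force'],1))
c=cv2.cvtColor(f,cv2.COLOR_BGR2HSV)[250:390,160:320];g=cv2.inRange(c,(45,90,40),(85,255,255))
print([(s*[4,4,4,4,1]).tolist() for s in cv2.connectedComponentsWithStats(g)[2][1:] if s[4]>15])
```

```text
now [310 184  10   7  61] start [310 184  11   7  63]
19.275 [ 0.49424569 -0.23309577  0.24446637] 0.08502926838156731 [ 0.1  0.7 -0.7]
[[152, 296, 96, 124, 458], [316, 532, 44, 28, 59]]
```

The stylus is back where it started, to the pixel in the side view, and the drum still shows the green 6 at the marks.

```bash
python3 -c "
from h import *
print(ctrl.finish_job())"
```

```text
the job is handed in; nothing more can be done
None
```

The machine is set to programme 6 after four full presses (about 17, 20, 17 and 18 N), the stylus is back upright and fully down in its stand, and the job was handed in at about 19 s; the judge returned no verdict.

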